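# Index the crucible wheel and swing in the dosing spout

## Task

On the dosing stand, push on the spokes of the sample wheel to turn it until the spoke next to the blue crucible points along the red mark on the base. Then push the yellow spout arm in as far as its stop, so that the spout stands over the blue crucible. Do not touch or lift any crucible, leave the other glassware and jars where they stand, and finish clear of everything.

Things in the scene. Friction and masses are not known exactly. Their poses are not given: they have to be found in the camera images.
- wheel: Sample wheel, turns either way without limit about a vertical axis; light friction (1.5 N at a spoke turns it), stays where left. Origin on the axis at table-top level; z up; its 4 spokes point along its +x, +y, -x, -y. Aluminium disc, radius 78 mm, top at 53 mm height; black hub knob to 67 mm. In line with each spoke, 55 mm from the axis, a crucible stands among 4 brass pins 10 mm high.
- spoke_mid (a point): Point on the centre line of the wheel's +x spoke, 110 mm from the axis, 50 mm high: a good place to push (all four spokes are alike). Dark steel bar 10 mm wide, 45 to 55 mm high above the table, out of the disc from 78 to 137 mm from the axis; the last 12 mm is a rubber tip 12 mm square. Below it is free down to the stand's foot (12 mm; red mark 15 mm).
- blue_crucible: Blue crucible, loose, an open cup 38 mm wide at the rim, 25 mm at the foot and 30 mm tall, its rim at 83 mm height; origin at the centre of its underside. It stands in one of the wheel's four places and rides with the wheel.
- white_crucible_a: White crucible in another place of the wheel, same size as the blue one, loose; origin at the centre of its underside. Not to be touched.
- white_crucible_b: White crucible in another place of the wheel, same size as the blue one, loose; origin at the centre of its underside. Not to be touched.
- white_crucible_c: White crucible in another place of the wheel, same size as the blue one, loose; origin at the centre of its underside. Not to be touched.
- fill_point (a point): Fixed point of the stand where the blue crucible's centre must come: 55 mm from the wheel's axis, towards the red mark, at the height of the disc's top (53 mm). The red mark is a flat red pointer on the stand's base, 112 to 167 mm from the axis in the same direction.
- stand: Fixed grey stand of the wheel and the spout arm; origin on the wheel's axis at the table top, x towards the red mark, z up. Round foot of radius 95 mm, 12 mm high, with a strip to the steel post of the spout arm, which stands at x 60, y -200 mm of the stand.
- spout (a joint): Angle of the yellow spout arm about its post: 0 = swung in against its stop, spout over fill_point; it grows as the arm swings out, counter-clockwise seen from above, to 1.75. Light friction (under 1 N to push); it stays where it is left.
- spout_pivot (a point): On the axis of the spout arm's post, at mid height of the arm (126 mm). The pivot's dark steel head is 34 mm wide, top at 146 mm.
- spout_push (a point): Point on the centre line of the yellow arm, 125 mm from the pivot's axis, at mid height (126 mm): a good place to push sideways. The arm is a straight bar 12 mm wide and 12 mm high (from 120 to 132 mm height) reaching 201 mm from the pivot.
- spout_tip (a point): Lower end of the black spout (8 mm wide) that hangs from the arm's end, 200 mm from the pivot's axis, at 98 mm height, 15 mm above the crucibles' rims.
- flask: Bystander: glass conical flask, 84 mm wide, 140 mm tall; origin at the centre of its underside. To be left alone.
- bottle: Bystander: amber bottle, 60 mm wide, 140 mm tall; origin at the centre of its underside. To be left alone.
- beaker: Bystander: glass beaker, 66 mm wide, 85 mm tall; origin at the centre of its underside. To be left alone.
- dish: Bystander: white porcelain dish, 90 mm wide, 30 mm tall; origin at the centre of its underside. To be left alone.
- jar: Bystander: white plastic jar, 48 mm wide, 64 mm tall; origin at the centre of its underside. To be left alone.
Things that resemble listed ones, but are neither listed nor needed, are in the scene too. What is shaped like the blue_crucible but green or orange is not meant.

How it is judged:
By the outcome, as a careful person would: the job done as asked, in the order asked, and still so for the second after the job is handed in, with the robot touching nothing.
It also fails if it takes over 64 s, if anything falls off the work surface, if the arm or the gripper's body presses on something with over 40 N, if the wrist force passes 120 N, or if a joint passes its speed limit or range.

## Robot

A 6-joint arm with a two-finger parallel gripper is mounted at the origin on the work surface. World frame = base frame: x ahead of the robot, y to its left, z up, the work surface at z = 0. Lengths are in m, angles in degrees, forces in N, time in s.
With the tool pointing down it reaches from about 0.35 to 0.8 m from the base axis. Payload 7.3 kg.
Tool frame: the origin (TCP) lies on the centre line of the jaws, within the pads' length; the fingertips stand 8 mm ahead of it and the grasp point (between the pads) lies 11 mm behind it; z points along the fingers, y is the line along which they close (so a half turn about z gives the same grasp; the last joint's range is limited). The gripper opens to 85 mm and grips with 20 to 120 N. Pads are 22 mm wide; open, the fingers measure 114 mm over their backs; the gripper's body (76 mm by 85 mm) begins 54 mm behind the grasp point. The pads swing forward as they close: fully open they stand 13 mm farther back than shut.
Start: joints at [61.593, 19.595, 87.324, -0, 73.075, -8.365], TCP at [0.18, 0.493, 0.239] pointing down, gripper open.
Joint ranges: [-145.02, 145.02], [-44.19, 115.74], [2.07, 154.8], [-57.11, 237.11], [16.16, 152.29], [-177.93, 177.93]. Speed limits (degrees/s): [147.25, 147.25, 180, 180, 180, 180].

## Interface

Orientations are given as [roll, pitch, yaw] about the fixed x, y, z axes, in that order (R = Rz(yaw) Ry(pitch) Rx(roll)).
In Python, from plant import get_state, imaging, env gives the robot as it stands. The module is installed in compiled form; this text tells all that it offers.
- The arm moves only by the tool send_rows, never from a script. Its argument "deltas" is a list of rows, each a list of 2 entries, a list of its own where there are three numbers: the shift along the tool's x, y, z in cm, then the turn about the tool's z in degrees. In form: [[[x, y, z], roll], ...]. A call has 1 to 8 rows; each row is the pose to reach, as a shift and turn from the pose commanded when the call began, along the tool's axes at that moment; what a row does not reach only later rows make up. A row lasts 1/10 s, in which the tool goes at most 50 mm and 8.59 degrees, less where a joint would pass 70% of its speed; a pose out of reach is approached as far as the arm can. A call with a gripper value outside its range is refused whole. "jaw" is the closure, from 0 (fully open) to 1 (shut), set as the call begins (left out, the last holds). The fingers move at their own pace and stop on an object; the grip force is fixed at half the most. Time passes only in rows, so rows that repeat a pose let the fingers close. It gives the time, the measured TCP pose, the force, the opening and the grip force at its end, in the units of the state.
- get_state(): the state, without advancing time (a new reading comes with each control period).
- imaging.read_camera(name): name is "side" or "top"; returns a dict with "img" (400x640x3 uint8, blue, green, red), "fx", "fy", "cx", "cy" (pixels), "world_from_camera" (4x4, takes a point from camera to world coordinates). Camera axes: x right, y down, z forward; pixel columns grow to the right and rows downward; lengths in m; the calibration is good to about 2 mm. A picture is of the moment at which its call begins. There is no depth.
- env.hand_in(): hands the job in; it is judged then, once.
The state is a dict: "t": time; "joints": joint angles; "joint_vel": joint speeds; "joint_torque": joint torques, N m; "eef_pos": TCP position; "orientation": TCP orientation; "ft_force": force on the tool from outside, world axes, zero at the start; "ft_torque": the same for the moment, N m; "gripper_width": finger opening in m; "finger_force": force on a finger pad.
Only numpy, scipy, OpenCV 4.12 (cv2) and the standard library are available. Lean on these libraries where they do the work, as an engineer would, in place of code of your own. Each camera call takes 0.05 s, during which the arm holds its last target. There are 200 camera calls.

## Working session

There is one attempt and no reset: what is moved stays moved. The work goes in short steps, Python scripts to look and compute and a tool call to move; the robot and the scene stay as the last step left them, time stands still between calls to the robot, and variables do not carry over. Pictures are saved under pics/ and viewed, at most 10 in all, crops included, and the job is handed in when it is done.

Besides the shell and the picture viewer there is one more tool, called after ">>>" as a command line: name --argument value ..., lists and objects as JSON in quotes. send_rows: Moves the arm, as the interface text tells. Its arguments: {"type":"object","properties":{"deltas":{"type":"array","items":{"type":"array"}},"jaw":{"type":"number"}},"required":["deltas"]}

```bash
mkdir -p pics; cat > h.py <<'E'
import numpy as np, cv2
from plant import get_state, imaging, env
def cam(n,save=None):
    c=imaging.read_camera(n)
    if save: cv2.imwrite('pics/'+save,c['img'])
    return c
def ray(c,u,v,z):
    T=np.array(c['world_from_camera']); d=T[:3,:3]@np.array([(u-c['cx'])/c['fx'],(v-c['cy'])/c['fy'],1]); o=T[:3,3]
    return o+d*(z-o[2])/d[2]
def proj(c,p):
    T=np.linalg.inv(np.array(c['world_from_camera'])); q=T[:3,:3]@np.array(p)+T[:3,3]
    return np.array([c['fx']*q[0]/q[2]+c['cx'],c['fy']*q[1]/q[2]+c['cy']])
E
python3 - <<'E'
from h import *
for n in('top','side'):
    c=cam(n,n+'0.png'); print(n,c['fx'],c['fy'],c['cx'],c['cy'],np.round(c['world_from_camera'],3).tolist())
s=get_state(); print(s['t'],s['eef_pos'],s['orientation'],s['gripper_width'],s['ft_force'])
E
```

```text
top 496.3381158104306 496.3381158104306 322.5369131793597 198.18400411947175 [[0.006, -0.995, 0.099, 0.41], [-1.0, -0.005, 0.017, -0.016], [-0.016, -0.099, -0.995, 1.712], [0.0, 0.0, 0.0, 1.0]]
side 505.4274648891616 505.4274648891616 323.6615668984493 198.86143737708133 [[-0.942, -0.216, 0.257, 0.231], [-0.335, 0.568, -0.752, 0.943], [0.017, -0.795, -0.607, 0.843], [0.0, 0.0, 0.0, 1.0]]
0.1 [0.17973281 0.49292493 0.23872815] [-1.79926508e+02 -1.05541105e-02  1.59959067e+02] 0.08549591041918292 [ 0.2757878  -0.12231295  0.37749866]
```

View pics/top0.png

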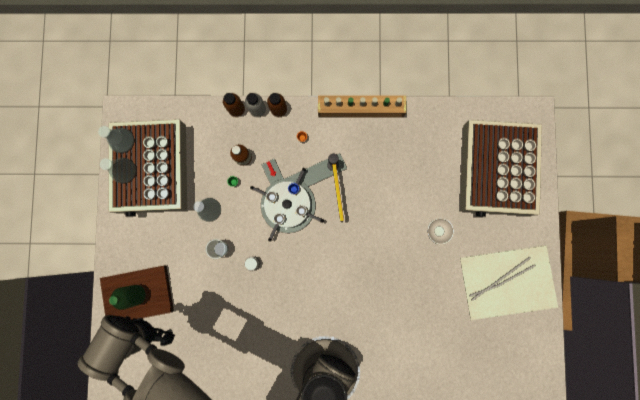

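View pics/side0.png

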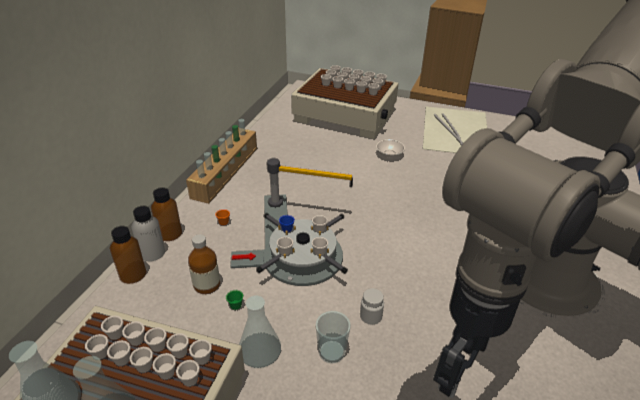

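The top view shows the wheel's hub at about (287,204) and the red mark at about (270,168). The spout pivot is at (334,160) and the yellow arm's end at (342,221). Candidates for the blue crucible are blue on the wheel at (294,188), orange at (303,137) and green at (234,181). I choose the blue one on the wheel and check it in a close crop.

```bash
python3 - <<'E'
from h import *
im=cv2.imread('pics/top0.png')[120:280,190:370]
cv2.imwrite('pics/crop0.png',cv2.resize(im,None,fx=4.4,fy=3.75*4.4/4.4 if 0 else 3.75,interpolation=cv2.INTER_CUBIC) if 0 else cv2.resize(im,None,fx=3.7,fy=3.7,interpolation=cv2.INTER_CUBIC))
E
```

```text
(no output)
```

View pics/crop0.png

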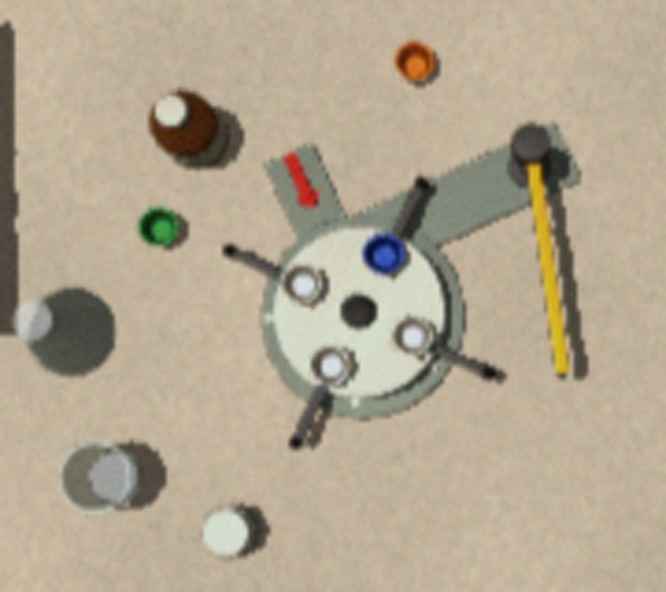

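```bash
cat > m.py <<'E'
from h import *
c=cam('top')
P=lambda u,v,z:ray(c,u/3.7+190-.37,v/3.7+120-.37,z)[:2]
tips=np.array([P(424,184,.055),P(229,250,.055),P(296,441,.055),P(498,376,.055)])
ax=tips.mean(0); hub=P(359,311,.067); piv=P(531,142,.146); end=P(562,372,.132)
r0,r1=P(290,155,.015),P(310,205,.015)
ang=lambda d:np.degrees(np.arctan2(d[1],d[0]))
print('axis',ax,'hub',hub,'radii',np.linalg.norm(tips-ax,axis=1),'ang',[ang(t-ax) for t in tips])
print('red',r0,r1,np.linalg.norm(r0-ax),np.linalg.norm(r1-ax),ang(r0-ax),ang(r1-ax),ang(r0-r1))
print('piv',piv,'d',np.linalg.norm(piv-ax),'dir',ang(piv-ax),'red from piv',ang(piv-ax)+np.degrees(np.arctan2(200,60)),'end',end,np.linalg.norm(end-piv),ang(end-piv))
for n,u,v,z in [('bottle',168,110,.14),('flask',33,320,.14),('beaker',85,478,0.085),('jar',226,533,.064),('green',158,228,.03),('orange',415,62,.03)]: print(n,P(u,v,z))
E
python3 m.py
```

```text
axis [0.55517709 0.13005497] hub [0.55519059 0.1313936 ] radii [0.13010494 0.13413229 0.1302463  0.13656546] ang [np.float64(-25.210978114473985), np.float64(65.19000277921761), np.float64(153.71895733783236), np.float64(-114.76736137558377)]
red [0.70625207 0.20279794] [0.65900658 0.18325391] 0.16767585091492695 0.11666486536279742 25.710929530857694 27.129162003189105 22.473407567123243
piv [ 0.69545437 -0.02246781] d 0.20722189893389917 dir -47.394830539688904 red from piv 25.905925226317486 end [ 0.49761476 -0.05002319] 0.19974937155332437 -172.07077393706038
bottle [0.72376089 0.29387609]
flask [0.53959356 0.40628338]
beaker [0.40413384 0.37048688]
jar [0.35604345 0.24780946]
green [0.6347463  0.32221453]
orange [0.79185226 0.08555231]
```

The crop confirms the choice: a blue cup on the wheel at about (384,253), beside the spoke whose tip is at (424,184). The measured sizes agree with the text (spoke radius 0.130–0.137, mark 0.117–0.168 m, post at 0.207, arm 0.200). The axis is at (0.555,0.130), the red mark points at about 26° and the blue spoke at about -25°, so the wheel must turn about +51° (CCW). I'll straddle the robot-side spoke at 155° with part-closed fingers and push it round to 206°.

```bash
cat >> h.py <<'E'
AX=np.array([.555,.1305]); PIV=np.array([.6955,-.0225])
def rows(targets,cmd=None):
    """world targets (x,y,z,yaw) -> deltas in tool axes (cm, deg) from pose cmd (x,y,z,yaw)"""
    if cmd is None:
        s=get_state(); cmd=[*s['eef_pos'],s['orientation'][2]]
    y=np.radians(cmd[3]); X=np.array([np.cos(y),np.sin(y)]); Y=np.array([np.sin(y),-np.cos(y)])
    out=[]
    for t in targets:
        d=np.array(t[:2])-cmd[:2]
        out.append([[round(float(d@X)*100,1),round(float(d@Y)*100,1),round((cmd[2]-t[2])*100,1)],round((cmd[3]-t[3]+180)%360-180,1)])
    print('from',np.round(cmd,4)); print(out)
def pol(o,r,a): a=np.radians(a); return o+r*np.array([np.cos(a),np.sin(a)])
E
python3 - <<'E'
from h import *
p=pol(AX,.116,155); rows([(*p,.16,155),(*p,.05,155)])
E
```

```text
from [  0.1798   0.493    0.2388 159.9564]
[[[-36.1, -20.2, np.float64(7.9)], np.float64(5.0)], [[-36.1, -20.2, np.float64(18.9)], np.float64(5.0)]]
```

>>> send_rows --deltas '[[[-4.5,-2.5,0],0],[[-9,-5,0],1],[[-13.5,-7.5,0],2],[[-18,-10,0],3],[[-22.5,-12.5,0],4],[[-27,-15,0],5],[[-31.5,-17.5,1],5],[[-36.1,-20.2,2],5]]' --jaw 0.65

```text
t: 0.95
eef_pos: [0.4413, 0.1897, 0.2221]
orientation: [180.0, 0.0, 154.9]
ft_force: [0.2, 1.1, -0.2]
gripper_width: 0.0305
finger_force: 0.0
```

>>> send_rows --deltas '[[[0,0,2],0],[[0,0,5],0],[[0,0,5.9],0],[[0,0,5.9],0]]'

```text
t: 1.35
eef_pos: [0.4392, 0.1913, 0.162]
orientation: [-179.9, -0.2, 155.0]
ft_force: [-0.0, 0.9, 0.6]
gripper_width: 0.0298
finger_force: 0.0
```

```bash
python3 - <<'E'
from h import *
s=get_state(); print(s['t'],s['eef_pos'],s['orientation'],s['gripper_width'],s['ft_force'])
a=cam('side','s1.png')['img'][170:330,230:430]; b=cam('top','t1.png')['img'][150:270,230:350]
cv2.imwrite('pics/v1.png',np.hstack([cv2.resize(a,(500,400),interpolation=cv2.INTER_CUBIC)[:, :400],cv2.resize(b,(400,400),interpolation=cv2.INTER_CUBIC)]))
p=pol(AX,.116,155); rows([(*p,.16,155),(*p,.05,155)])
E
```

```text
1.35 [0.43921255 0.19127133 0.16202043] [-1.79882199e+02 -1.51154903e-01  1.54966624e+02] 0.029828777246311555 [-0.04390669  0.88871018  0.61497968]
from [  0.4405   0.1919   0.164  155.0022]
[[[-1.4, -0.7, np.float64(0.4)], np.float64(0.0)], [[-1.4, -0.7, np.float64(11.4)], np.float64(0.0)]]
```

View pics/v1.png

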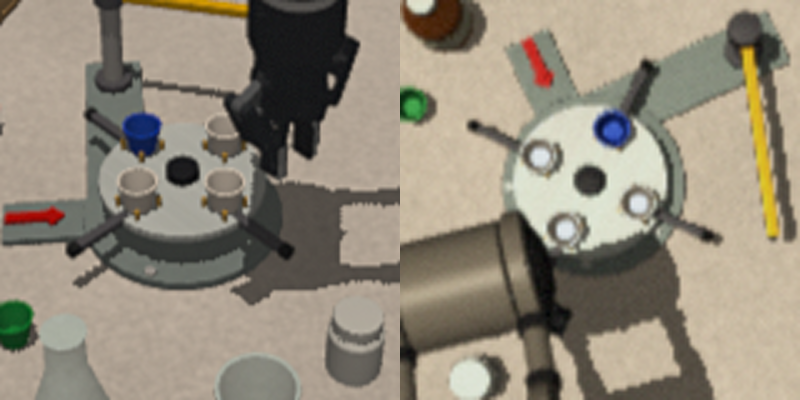

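The fingers are 3 cm apart over the robot-side spoke, whose tip shows at (288,250) in the side half. I shift the remaining 1.5 cm, then go down and straddle it.

>>> send_rows --deltas '[[[-1.4,-0.7,1],0],[[-1.4,-0.7,4],0],[[-1.4,-0.7,7],0],[[-1.4,-0.7,10],0],[[-1.4,-0.7,11.4],0],[[-1.4,-0.7,11.4],0]]'

```text
t: 2.05
eef_pos: [0.4494, 0.1785, 0.0476]
orientation: [-179.9, -0.1, 155.0]
ft_force: [0.5, 0.8, 1.4]
gripper_width: 0.0298
finger_force: 0.0
```

```bash
python3 - <<'E'
from h import *
s=get_state(); print(s['t'],s['eef_pos'],s['orientation'][2],s['gripper_width'],s['ft_force'])
c=cam('side','s2.png'); a=c['img'][170:330,230:430]
cv2.imwrite('pics/v2.png',cv2.resize(a,(750,600),interpolation=cv2.INTER_CUBIC))
cmd=[*pol(AX,.116,155),.05,155]
for k in (range(158,182,3),range(182,206,3)):
    T=[(*pol(AX,.116,a),.05,a) for a in k]; rows(T,cmd); cmd=list(T[-1])
E
```

```text
2.05 [0.44941852 0.17854315 0.04764924] 154.9727649554114 0.029803192122492907 [0.46432413 0.80707657 1.40164718]
from [4.499e-01 1.795e-01 5.000e-02 1.550e+02]
[[[-0.0, -0.6, 0.0], -3], [[-0.1, -1.2, 0.0], -6], [[-0.1, -1.8, 0.0], -9], [[-0.3, -2.4, 0.0], -12], [[-0.4, -3.0, 0.0], -15], [[-0.6, -3.6, 0.0], -18], [[-0.8, -4.2, 0.0], -21], [[-1.0, -4.7, 0.0], -24]]
from [4.390e-01 1.325e-01 5.000e-02 1.790e+02]
[[[-0.0, -0.6, 0.0], -3], [[-0.1, -1.2, 0.0], -6], [[-0.1, -1.8, 0.0], -9], [[-0.3, -2.4, 0.0], -12], [[-0.4, -3.0, 0.0], -15], [[-0.6, -3.6, 0.0], -18], [[-0.8, -4.2, 0.0], -21], [[-1.0, -4.7, 0.0], -24]]
```

View pics/v2.png

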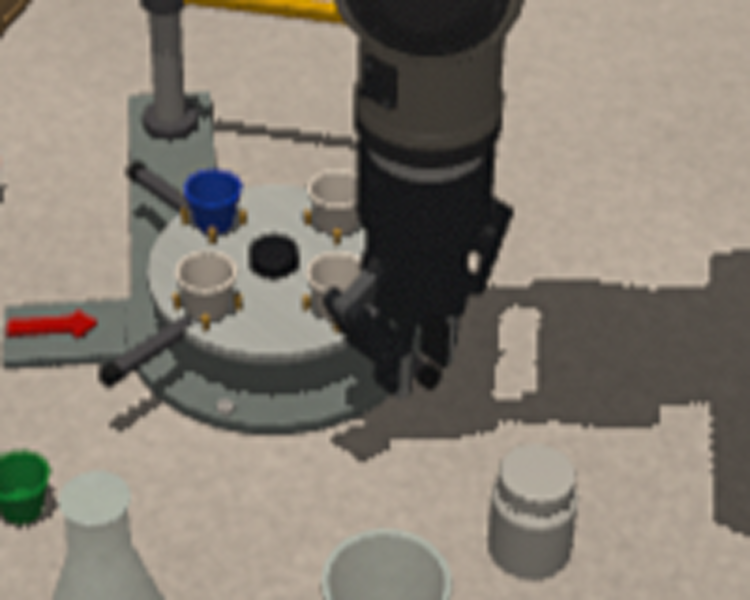

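The spoke tip at (428,375) sits between the two fingers, and the crucibles are clear. I push round in 3° steps.

>>> send_rows --deltas '[[[0,-0.6,0],-3],[[-0.1,-1.2,0],-6],[[-0.1,-1.8,0],-9],[[-0.3,-2.4,0],-12],[[-0.4,-3.0,0],-15],[[-0.6,-3.6,0],-18],[[-0.8,-4.2,0],-21],[[-1.0,-4.7,0],-24]]'

```text
t: 2.9
eef_pos: [0.4407, 0.1322, 0.0508]
orientation: [180.0, 0.3, 179.1]
ft_force: [0.9, 0.5, 0.4]
gripper_width: 0.0303
finger_force: 0.5
```

>>> send_rows --deltas '[[[0,-0.6,0],-3],[[-0.1,-1.2,0],-6],[[-0.1,-1.8,0],-9],[[-0.3,-2.4,0],-12],[[-0.4,-3.0,0],-15],[[-0.6,-3.6,0],-18],[[-0.8,-4.2,0],-21],[[-1.0,-4.7,0],-24]]'

```text
t: 3.7
eef_pos: [0.4498, 0.0849, 0.0508]
orientation: [-179.9, 0.2, -156.9]
ft_force: [0.6, 0.7, -1.3]
gripper_width: 0.0298
finger_force: 0.5
```

```bash
python3 - <<'E'
from h import *
s=get_state(); print(s['t'],s['eef_pos'],s['orientation'][2],s['gripper_width'],s['ft_force'])
d=s['eef_pos'][:2]-AX; print(np.hypot(*d),np.degrees(np.arctan2(d[1],d[0]))%360)
b=cam('top','t3.png')['img'][150:230,245:345]
cv2.imwrite('pics/v3.png',cv2.resize(b,(750,600),interpolation=cv2.INTER_CUBIC))
E
```

```text
3.7 [0.44983788 0.08489353 0.05076457] -156.91490643916217 0.029807416398167915 [ 0.57243678  0.72545946 -1.29280059]
0.11462556754179343 203.44530231507355
```

View pics/v3.png

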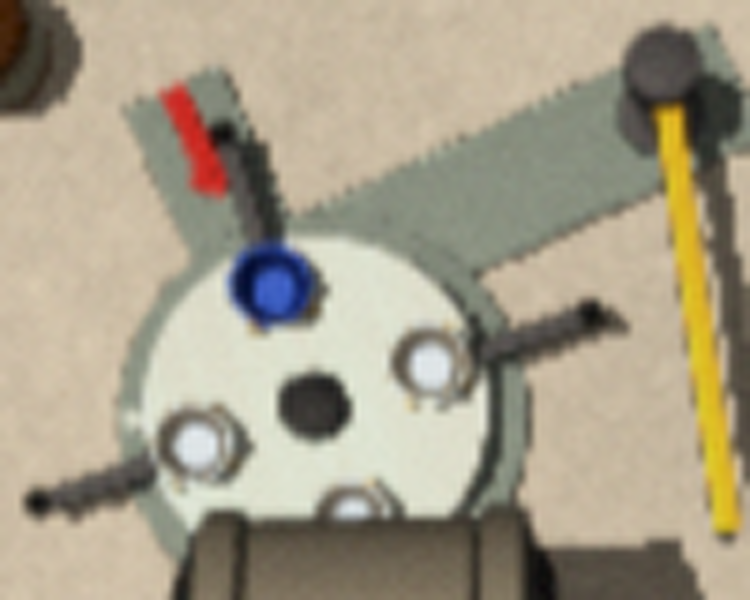

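The blue spoke, tip at (222,132), has come close to the red mark, which runs from (172,92) to (210,190), and is a few degrees short of it. I'll measure it from the opposite tips (590,312) and (38,500).

```bash
cat > ang.py <<'E'
from h import *
c=cam('top')
def rep(o,s,left,right,top,red0,red1):
    P=lambda p,z:ray(c,(p[0]+.5)/s-.5+o[0],(p[1]+.5)/s-.5+o[1],z)[:2]
    L,R,T=P(left,.055),P(right,.055),P(top,.055); A=lambda d:np.degrees(np.arctan2(d[1],d[0]))
    ax=(L+R)/2; r0,r1=P(red0,.015),P(red1,.015)
    print('axis',ax,'span',np.linalg.norm(L-R),'spoke',A(L-R)-90,A(T-AX),A(T-ax),'red',A(r0-AX),A(r1-AX),A((r0+r1)/2-ax),A(r0-r1))
E
python3 -c "
from ang import *
rep((245,150),7.5,(38,500),(590,312),(222,132),(174,90),(212,192))"
```

```text
axis [0.55624845 0.13306095] span 0.26062267552080715 spoke 19.18065150941021 20.176466679099725 19.314369031197014 red 25.829024939380503 27.872064114586074 25.96250072232771 21.13074489846843
```

```bash
cat >> ang.py <<'E'
def red():
    i=c['img'].astype(int); m=((i[:,:,2]>140)&(i[:,:,1]<90)&(i[:,:,0]<90)).astype(np.uint8); m[:, :255]=0; m[:,285:]=0;m[:150]=0;m[185:]=0
    v,u=np.nonzero(m); W=np.array([ray(c,a,b,.015)[:2] for a,b in zip(u,v)]); g=W.mean(0); w,V=np.linalg.eigh(np.cov(W.T)); d=V[:,1]*np.sign(V[0,1])
    print(len(u),'red centroid',g,np.linalg.norm(g-AX),'dir',np.degrees(np.arctan2(*(g-AX)[::-1])),'pca',np.degrees(np.arctan2(d[1],d[0])))
E
python3 -c "
from ang import *
red()
rows([(*pol(AX,.116,a),.05,a) for a in (204.5,206,207.5,208.5,208.5)],[*pol(AX,.116,203),.05,203])"
```

```text
49 red centroid [0.68193773 0.19341943] 0.14167583277974705 dir 26.366309545017522 pca 23.766818129581623
from [4.482e-01 8.520e-02 5.000e-02 2.030e+02]
[[[-0.0, -0.3, 0.0], -1.5], [[-0.0, -0.6, 0.0], -3], [[-0.0, -0.9, 0.0], -4.5], [[-0.1, -1.1, 0.0], -5.5], [[-0.1, -1.1, 0.0], -5.5]]
```

>>> send_rows --deltas '[[[0,-0.3,0],-1.5],[[0,-0.6,0],-3],[[0,-0.9,0],-4.5],[[-0.1,-1.1,0],-5.5],[[-0.1,-1.1,0],-5.5]]'

```text
t: 4.35
eef_pos: [0.4537, 0.0754, 0.0495]
orientation: [-180.0, 0.0, -151.6]
ft_force: [0.2, 1.2, 0.8]
gripper_width: 0.0297
finger_force: 0.0
```

```bash
python3 - <<'E'
from h import *
s=get_state(); print(s['t'],s['eef_pos'],s['orientation'][2],s['ft_force'])
d=s['eef_pos'][:2]-AX; print(np.hypot(*d),np.degrees(np.arctan2(d[1],d[0]))%360)
b=cam('top','t4.png')['img'][150:230,245:345]
cv2.imwrite('pics/v4.png',cv2.resize(b,(750,600),interpolation=cv2.INTER_CUBIC))
E
```

```text
4.35 [0.45371713 0.07543323 0.04948605] -151.5719346144588 [0.16782854 1.18157803 0.84419779]
0.11528472864641669 208.53260959002344
```

View pics/v4.png

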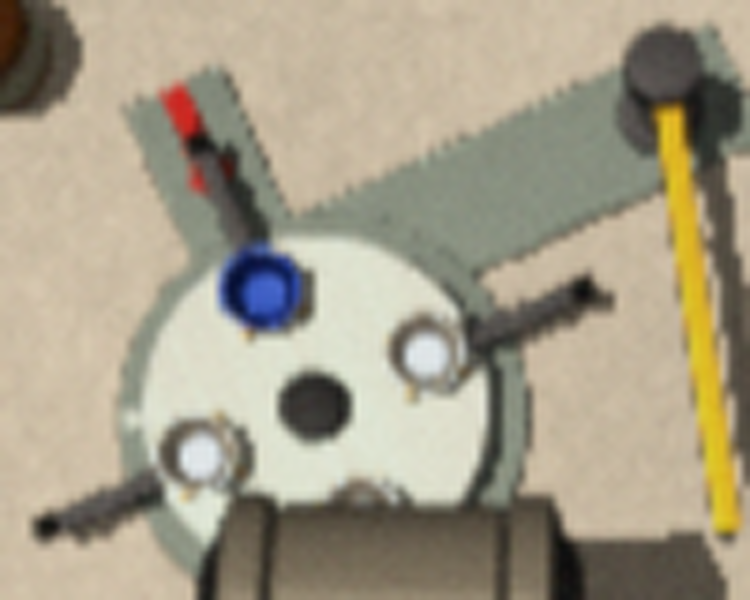

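The blue spoke now lies over the red mark: its tip is at (200,145), and the other tips are at (45,525) and (583,292).

```bash
python3 -c "
from ang import *
rep((245,150),7.5,(46,524),(583,291),(200,144),(174,90),(212,192))
for a in (23,24,25,26,27,28):
    q=[((proj(c,[*pol(np.array(o),r,a),z])-(245,150)+.5)*7.5-.5).round().astype(int).tolist() for o in [(.555,.1315)] for r,z in ((.131,.055),(.165,.015),(.055,.083))]; print(a,q)"
```

```text
axis [0.55562269 0.13275618] span 0.26150933299072815 spoke 23.863925422940426 25.0229843267582 24.240274404228376 red 25.829024939380503 27.872064114586074 25.962525295240386 21.13074489846843
23 [[208, 142], [191, 88], [265, 289]]
24 [[203, 144], [185, 91], [263, 289]]
25 [[199, 146], [179, 93], [261, 290]]
26 [[194, 148], [173, 96], [259, 291]]
27 [[190, 150], [168, 99], [257, 292]]
28 [[185, 152], [162, 102], [255, 293]]
```

>>> send_rows --deltas '[[[0,-0.1,0],-0.5],[[0,-0.2,0],-1.2],[[0,-0.25,0],-1.3],[[0,-0.25,0],-1.3]]'

```text
t: 4.85
eef_pos: [0.4546, 0.0732, 0.0491]
orientation: [180.0, 0.0, -150.2]
ft_force: [0.5, 0.4, 0.2]
gripper_width: 0.0297
finger_force: 0.2
```

```bash
python3 - <<'E'
from h import *
s=get_state(); print(s['t'],s['eef_pos'],s['orientation'][2])
d=s['eef_pos'][:2]-AX; print(np.hypot(*d),np.degrees(np.arctan2(d[1],d[0]))%360)
# centre the fingers on the spoke (back 5 deg), then up, then over to the outer side of the yellow arm
cmd=[*pol(AX,.116,209.8),.05,209.8]
b=(*pol(AX,.116,205.6),.05,205.6); rows([b,(*b[:2],.21,205.6)],cmd)
t=lambda a,off:pol(PIV,.125,a)-off*np.array([np.sin(np.radians(a)),-np.cos(np.radians(a))])
rows([(*t(188,.05),.21,188),(*t(188,.05),.115,188)],[*b[:2],.21,205.6])
E
```

```text
4.85 [0.45459445 0.0731774  0.04909366] -150.24830387728227
0.11561641588260069 209.72250671315916
from [4.543e-01 7.290e-02 5.000e-02 2.098e+02]
[[[-0.0, 0.8, 0.0], 4.2], [[-0.0, 0.8, -16.0], 4.2]]
from [4.504e-01 8.040e-02 2.100e-01 2.056e+02]
[[[-4.2, -20.9, 0.0], 17.6], [[-4.2, -20.9, 9.5], 17.6]]
```

>>> send_rows --deltas '[[[0,0.4,0],2],[[0,0.8,0],4.2],[[0,0.8,-3],4.2],[[0,0.8,-7],4.2],[[0,0.8,-12],4.2],[[0,0.8,-16],4.2],[[0,0.8,-16],4.2]]'

```text
t: 5.55
eef_pos: [0.4534, 0.0801, 0.2143]
orientation: [-179.7, 0.6, -154.4]
ft_force: [0.6, -0.7, 0.5]
gripper_width: 0.0298
finger_force: 0.0
```

>>> send_rows --deltas '[[[-0.8,-4,0],3],[[-1.6,-8,0],7],[[-2.4,-12,0],11],[[-3.2,-16,0],15],[[-4.2,-20.9,0],17.6],[[-4.2,-20.9,0],17.6],[[-4.2,-20.9,0],17.6]]' --jaw 1

```text
t: 6.25
eef_pos: [0.5782, -0.0911, 0.2072]
orientation: [179.9, -0.2, -172.1]
ft_force: [-0.2, 0.4, -0.7]
gripper_width: 0.0001
finger_force: 0.0
```

```bash
python3 - <<'E'
from h import *
s=get_state(); print(s['t'],s['eef_pos'],s['orientation'][2],s['gripper_width'])
b=cam('top','t5.png')['img'][150:245,245:365]
cv2.imwrite('pics/v5.png',cv2.resize(b,(750,594),interpolation=cv2.INTER_CUBIC))
E
```

```text
6.25 [ 0.57822282 -0.09112356  0.20722344] -172.1422876673987 0.0001105275594345528
```

View pics/v5.png

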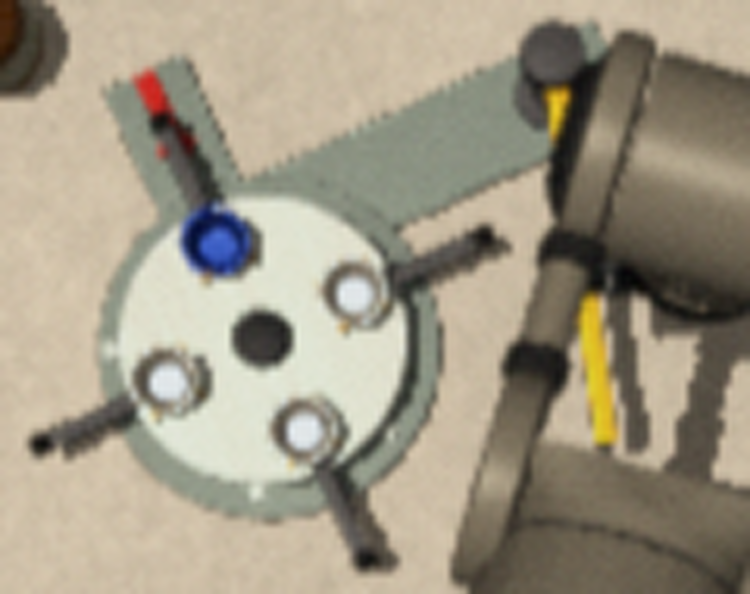

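```bash
python3 - <<'E'
from ang import *
P=lambda u,v,z:ray(c,(u+.5)/6.25-.5+245,(v+.5)/6.25-.5+150,z)[:2]
A=lambda d:np.degrees(np.arctan2(d[1],d[0]))
t,l,r,b=P(158,123,.055),P(41,443,.055),P(485,240,.055),P(367,558,.055)
ax=(t+l+r+b)/4; g=P(218,241,.083); 
print('axis',ax,'spans',np.linalg.norm(t-b),np.linalg.norm(l-r),'spoke',A(t-b),A(l-r)-90,'blue',A(g-ax),np.linalg.norm(g-ax),'red',A(P(147,77,.015)-ax),A(np.array([.68194,.19342])-ax))
W=[P(u,v,.083) for u,v in((218,241),(355,293),(303,428),(167,381))]; print('cruc diag',A(W[0]-W[2]),A(W[3]-W[1])-90)
# strip to post: perpendicular check via pivot
print('from pivot',A(PIV-ax)+73.3)
off=lambda a,o,r=.125:pol(PIV,r,a)-o*np.array([np.sin(np.radians(a)),-np.cos(np.radians(a))])
s=get_state(); cmd=[*off(188,.05),.21,188]
rows([(*off(188,.05),.118,188)],cmd)
cmd=[*off(188,.05),.118,188]
for k in ([(188,.04),(188,.03),(188,.022),(184,.0205),(180,.0205),(176,.0205),(172,.0205),(168,.0205)],[(a,.0205) for a in (164,160,156,152,148,144,140,136)],[(a,.0205) for a in(132,128,124,122)]):
    T=[(*off(*q),.118,q[0]) for q in k]; rows(T,cmd); cmd=list(T[-1])
E
```

```text
axis [0.55521386 0.13266818] spans 0.26084614727191835 0.261684387236613 spoke 26.28702151340894 24.986505822861673 blue 23.55601109030136 0.054649553958093566 red 24.992695618827245 25.61280359404313
cruc diag 25.07738454790977 25.50660140314598
from pivot 25.416447701675843
from [ 5.787e-01 -8.940e-02  2.100e-01  1.880e+02]
[[[0.0, 0.0, 9.2], 0]]
from [ 5.787e-01 -8.940e-02  1.180e-01  1.880e+02]
[[[0.0, 1.0, 0.0], 0], [[0.0, 2.0, 0.0], 0], [[0.0, 2.8, 0.0], 0], [[0.1, 3.8, 0.0], 4], [[0.2, 4.7, 0.0], 8], [[0.2, 5.6, 0.0], 12], [[0.1, 6.5, 0.0], 16], [[-0.1, 7.3, 0.0], 20]]
from [ 5.69e-01 -1.66e-02  1.18e-01  1.68e+02]
[[[0.1, 0.9, 0.0], 4], [[0.2, 1.8, 0.0], 8], [[0.2, 2.6, 0.0], 12], [[0.1, 3.5, 0.0], 16], [[-0.1, 4.4, 0.0], 20], [[-0.2, 5.3, 0.0], 24], [[-0.5, 6.1, 0.0], 28], [[-0.8, 6.9, 0.0], 32]]
from [5.913e-01 4.960e-02 1.180e-01 1.360e+02]
[[[0.1, 0.9, 0.0], 4], [[0.2, 1.8, 0.0], 8], [[0.2, 2.6, 0.0], 12], [[0.1, 3.1, 0.0], 14]]
```

The wheel's spokes read about 25.5° and the red mark 25–25.7°, so they are aligned. Next I lower to the arm's height on its outer side and push it in.

>>> send_rows --deltas '[[[0,0,4],0],[[0,0,8],0],[[0,0,9.2],0],[[0,0,9.2],0]]'

```text
t: 6.75
eef_pos: [0.5773, -0.0891, 0.1158]
orientation: [179.9, -0.2, -172.0]
ft_force: [0.3, 0.2, 0.7]
gripper_width: -0.0
finger_force: 0.0
```

>>> send_rows --deltas '[[[0,1,0],0],[[0,2,0],0],[[0,2.8,0],0],[[0.1,3.8,0],4],[[0.2,4.7,0],8],[[0.2,5.6,0],12],[[0.1,6.5,0],16],[[-0.1,7.3,0],20]]'

```text
t: 7.55
eef_pos: [0.5696, -0.0168, 0.1182]
orientation: [-180.0, 0.1, 167.8]
ft_force: [-0.6, -0.5, 0.9]
gripper_width: 0.0001
finger_force: 0.4
```

>>> send_rows --deltas '[[[0.1,0.9,0],4],[[0.2,1.8,0],8],[[0.2,2.6,0],12],[[0.1,3.5,0],16],[[-0.1,4.4,0],20],[[-0.2,5.3,0],24],[[-0.5,6.1,0],28],[[-0.8,6.9,0],32]]'

```text
t: 8.35
eef_pos: [0.5918, 0.0491, 0.1181]
orientation: [180.0, 0.0, 135.8]
ft_force: [-0.4, -1.2, 0.9]
gripper_width: -0.0
finger_force: 0.4
```

>>> send_rows --deltas '[[[0.1,0.6,0],3],[[0.2,1.2,0],5],[[0.2,1.8,0],8],[[0.2,2.3,0],10],[[0.2,2.6,0],12],[[0.1,2.9,0],13],[[0.1,3.1,0],14],[[0.1,3.1,0],14]]'

```text
t: 9.15
eef_pos: [0.6129, 0.0714, 0.1175]
orientation: [179.9, 0.0, 122.0]
ft_force: [-0.3, 0.4, -0.8]
gripper_width: 0.0003
finger_force: 0.0
```

```bash
python3 - <<'E'
from h import *
s=get_state(); print(s['t'],s['eef_pos'],s['orientation'][2],s['ft_force'])
a=cam('side','s6.png')['img'][130:300,210:400]; b=cam('top','t6.png')['img'][140:250,245:365]
cv2.imwrite('pics/v6.png',np.hstack([cv2.resize(a,(400,440)),cv2.resize(b,(400,440),interpolation=cv2.INTER_CUBIC)]))
E
```

```text
9.15 [0.61285738 0.07136537 0.11750865] 121.96850413072592 [-0.34746517  0.42637121 -0.79104086]
```

View pics/v6.png

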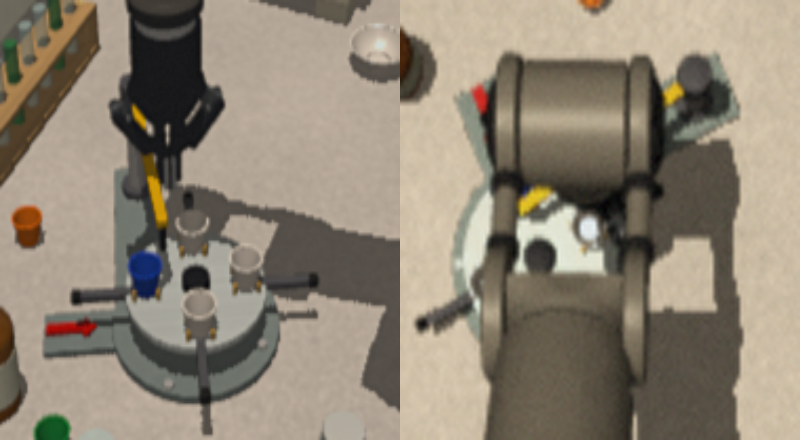

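The yellow arm is nearly in, with its end at about (160,225) in the side half and still short of the blue cup. The wheel is unchanged. I push gently on to the stop and watch the force.

>>> send_rows --deltas '[[[0,0.2,0],1],[[0,0.4,0],2],[[0,0.7,0],3],[[0,0.9,0],4],[[0,0.9,0],4]]'

```text
t: 9.75
eef_pos: [0.6205, 0.0759, 0.117]
orientation: [180.0, 0.0, 117.9]
ft_force: [0.5, -0.8, -0.2]
gripper_width: -0.0
finger_force: 0.0
```

>>> send_rows --deltas '[[[0,0.1,0],0.3],[[0,0.2,0],0.6],[[0,0.2,0],0.6]]'

```text
t: 10.05
eef_pos: [0.622, 0.0767, 0.1171]
orientation: [180.0, -0.0, 117.3]
ft_force: [0.2, -1.4, -0.8]
gripper_width: -0.0
finger_force: 0.1
```

```bash
python3 - <<'E'
from h import *
s=get_state(); print(s['t'],s['eef_pos'],s['orientation'][2],s['ft_force'])
y=np.radians(117.4); t=np.array([np.sin(y),-np.cos(y)]); d=s['eef_pos'][:2]-PIV; print('gap to arm centre line at stop',-d@t)
E
```

```text
10.05 [0.62203716 0.07672105 0.11705276] 117.34901394328946 [ 0.18917817 -1.36297963 -0.8420249 ]
gap to arm centre line at stop 0.01955993391541275
```

>>> send_rows --deltas '[[[0,0.1,0],0],[[0,0.2,0],0],[[0,0.2,0],0]]'

```text
t: 10.35
eef_pos: [0.6239, 0.0777, 0.1171]
orientation: [180.0, -0.0, 117.4]
ft_force: [-0.7, -0.5, 0.1]
gripper_width: 0.0
finger_force: 0.1
```

>>> send_rows --deltas '[[[0,0.1,0],0],[[0,0.2,0],0],[[0,0.2,0],0]]'

```text
t: 10.65
eef_pos: [0.6243, 0.0779, 0.1171]
orientation: [-179.8, -0.0, 117.4]
ft_force: [-5.2, -3.3, 3.0]
gripper_width: -0.0
finger_force: 3.6
```

The force rose to about 6 N and motion stopped, so the arm is at its stop. I back off, lift and move away.

>>> send_rows --deltas '[[[0,-0.5,0],0],[[0,-1.5,0],0],[[0,-3,0],0],[[0,-4,0],0],[[0,-4,-3],0],[[0,-4,-7],0],[[0,-4,-11],0],[[0,-4,-14],0]]'

```text
t: 11.45
eef_pos: [0.5906, 0.0601, 0.2601]
orientation: [179.8, 0.1, 117.4]
ft_force: [-0.1, 0.5, -0.9]
gripper_width: -0.0
finger_force: 0.0
```

>>> send_rows --deltas '[[[0,-4,0],0],[[1,-8,0],0],[[-2,-12,0],0],[[-4,-15,0],0],[[-7,-18,0],0],[[-10,-20,0],0],[[-13,-20,0],0],[[-13,-20,0],0]]'

```text
t: 12.25
eef_pos: [0.473, -0.1505, 0.2572]
orientation: [179.9, 0.1, 117.1]
ft_force: [-0.3, 0.4, -0.3]
gripper_width: 0.0004
finger_force: 0.0
```

```bash
python3 - <<'E'
from h import *
s=get_state(); print(s['t'],s['eef_pos'],s['ft_force'])
a=cam('side','s7.png')['img'][140:310,220:410]; b=cam('top','t7.png')['img'][145:240,250:345]
cv2.imwrite('pics/v7.png',np.hstack([cv2.resize(a,(350,400)),cv2.resize(b,(450,400),interpolation=cv2.INTER_CUBIC) if 0 else cv2.resize(b,(400,400),interpolation=cv2.INTER_CUBIC)]))
c=cam('top')
e=pol(PIV,.2,117.4); print('arm end expected px',proj(c,[*e,.132]), (proj(c,[*e,.132])-(250,145))*400/95+[350,0])
E
```

```text
12.25 [ 0.47298107 -0.15046448  0.25723378] [-0.27522073  0.43758919 -0.32572804]
arm end expected px [277.71058909 186.8870057 ] [466.67616459 176.3663398 ]
```

View pics/v7.png

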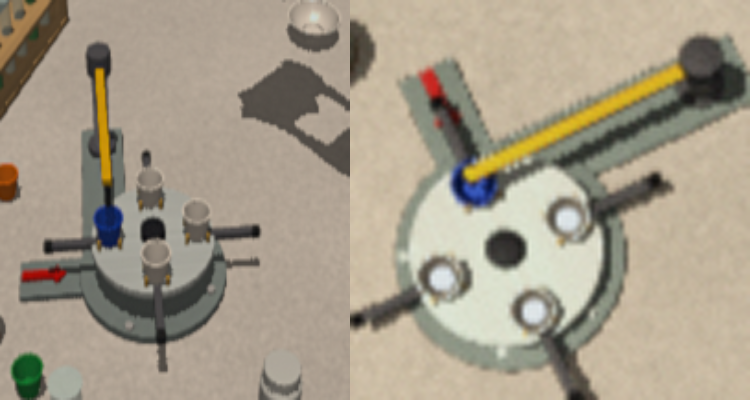

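The arm's end is at about (468,175), within 2 crop pixels of the predicted stop position (467,176). The spout is over the blue crucible (cup at (472,185)). The blue spoke lies along the red mark (tip at (437,103)), and the robot is clear of everything. I hand in the job.

```bash
python3 -c "
from plant import env
print(env.hand_in())"
```

```text
the job is handed in; nothing more can be done
None
```

I turned the wheel until the blue crucible's spoke lay along the red mark (within about 1°), then pushed the spout arm to its stop over the blue crucible. The robot finished clear of everything, and I handed the job in at about 12 s; no verdict was returned.

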